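# Load a fresh cutting disc into the paper punch

## Task

Lay the red cutting disc flat in the punch's loading tray and let go of it. Then push it from behind along the tray, over the raised lip, so that it drops flat into the pocket, and push it on gently until it has pushed the yellow home pin fully in; do not ram it, as the punch breaks if it is pushed hard. Leave the other things on the worktop where they are.

Things in the scene. Friction and masses are not known exactly. Their poses are not given: they have to be found in the camera images.
- disc: loose red nylon cutting disc, 46 mm diameter, 12 mm thick, about 45 g, lying flat on the worktop; origin at the centre of its underside, z up
- punch: paper punch fixed to the worktop, grey base, blue side rails, 193 mm long (x -85 to +108), 110 mm wide. Origin on the worktop below the inner edge of the raised lip, on the centre line; x points along the loading direction (tray, lip, pocket), y left, z up. Tray and pocket are 52 mm wide between flat rails whose tops are 18 mm high, level with the lip
- tray (a point): where the disc is to be laid: on the centre line of the loading tray's floor, 14 mm above the worktop, 46 mm before the lip's inner edge; axes as the punch. In the punch's x the tray floor runs from -85 (open end) to -16 mm, then a ramp rises to the lip, flat from -4 to 0 at 18 mm height
- lip (a point): centre of the inner edge of the lip's top, 18 mm above the worktop; axes as the punch. Beyond it lies the pocket, its floor 12 mm above the worktop, so the disc in it stands 6 mm proud of lip and rails
- guard (a point): middle of the near edge of the clear guard's top, 46 mm above the worktop, 32 mm beyond the lip's inner edge; axes as the punch. The guard covers the pocket from x = 32 to 80 mm (underside 41 mm high, a small steel bush on it up to 64 mm); behind it a blue head up to 79 mm
- home_pin (a joint): yellow 24 mm wide pad at the pocket's far end, facing the disc; 0 = out, grows (m) as the disc pushes it in along the punch's x, hard stop 0.004. Takes about 4 N, stays where pushed; sliding the disc and passing the lip take under 2 N. It sits on an adjustable stop: pin out, the pad is 48 to 64 mm beyond the lip's inner edge; where is not reported and must be felt
- sticky_yellow: yellow block of sticky notes, loose, a bystander; origin at the centre of its underside
- label_roll: white label roll, loose, a bystander; origin at the centre of its underside
- staple_box: green card box of staples, loose, a bystander; origin at the centre of its underside
- stapler: black stapler, loose, a bystander; origin at the centre of its underside
Not all that is in view belongs to the job. There is more than one size of the disc; the job needs the smaller.

How it is judged:
By the outcome, as a careful person would: the job done as asked, in the order asked, and still so for the second after the job is handed in, with the robot touching nothing.
It also fails if it takes over 48 s, if anything falls off the work surface, if the arm or the gripper's body presses on something with over 40 N, if the wrist force passes 120 N, or if a joint passes its speed limit or range.

## Robot

A 7-joint arm with a two-finger parallel gripper is mounted at the origin on a cart in front of the work surface, level with it; the furniture and walls round the work are solid. World frame = base frame: x ahead of the robot, y to its left, z up, the work surface at z = 0. Lengths are in m, angles in rad, forces in N, time in s.
With the tool pointing down it reaches from about 0.4 to 0.85 m from the base axis. Payload 10.4 kg.
Tool frame: the origin (TCP) lies on the centre line of the jaws, within the pads' length; the fingertips stand 8 mm ahead of it and the grasp point (between the pads) lies 11 mm behind it; z points along the fingers, y is the line along which they close (so a half turn about z gives the same grasp; the last joint's range is limited). The gripper opens to 85 mm and grips with 20 to 120 N. Pads are 22 mm wide; open, the fingers measure 114 mm over their backs; the gripper's body (76 mm by 85 mm) begins 54 mm behind the grasp point. The pads swing forward as they close: fully open they stand 13 mm farther back than shut.
Start: joints at [-1.294, 0.332, -0.065, 1.46, 0.022, 1.35, -0.088], TCP at [0.185, 0.597, 0.239] pointing down, gripper open.
Joint ranges: [-2.6, 2.6], [-0.5, 2.12], [-1.47, 1.34], [0.16, 2.42], [-1.27, 4.41], [0.06, 2.06], [-2.6, 2.6]. Speed limits (rad/s): [2.22, 2.22, 2.79, 2.79, 3.14, 3.14, 3.14].

## Interface

Orientations are given as a 3x3 rotation matrix whose columns are the frame's x, y, z axes.
In Python, from rig import robot gives the robot as it stands.
- The arm moves only by the tool arm_command, never from a script. Its argument "targets" is a list that holds one entry, the list of rows, each a list of 7 numbers: the turn, a rotation vector about the world's x, y, z in degrees, then the shift along the world's x, y, z in m, then the finger opening in m, from 0 to 0.0854. In form: [[[ax, ay, az, tx, ty, tz, hand], ...]]. A call has 1 to 12 rows; each row shifts and turns the commanded pose from where the row before left it; what a row does not reach is not made up. A row lasts 1/8 s, in which the tool goes at most 62.5 mm and 10.7 degrees, less where a joint would pass 70% of its speed; a pose out of reach is approached as far as the arm can. A call is refused whole if a number of a shift passes 0.0625 or a number of a turn 10.7, either way. A call with a gripper value outside its range is refused whole. The fingers move at their own pace and stop on an object; "newtons" is the grip in N (left out, the last holds). Time passes only in rows, so rows that do not move let the fingers close. It gives the time, the measured TCP pose, the force, the opening and the grip force at its end, in the units of the state.
- robot.sense(): the state, without advancing time (a new reading comes with each control period).
- robot.grab_frame(name): name is "scene" or "top" or "wrist"; returns a dict with "pixels" (420x560x3 uint8, red, green, blue), "range_z" (420x560 float32, m along the optical axis (not along the pixel's ray), 0 where there is no reading), "camera_matrix" (3x3 intrinsics, pixels), "R" (3x3) and "t" (3): a world point X has camera coordinates R X + t. Camera axes: x right, y down, z forward; pixel columns grow to the right and rows downward; lengths in m; the calibration is good to about 2 mm. A picture is of the moment at which its call begins.
- robot.finish_job(): hands the job in; it is judged then, once.
The state is a dict: "time": time; "joints": joint angles; "joint_vel": joint speeds; "joint_torque": joint torques, N m; "ee_pos": TCP position; "orientation": TCP orientation; "wrist_force": force on the tool from outside, world axes, zero at the start; "torque": the same for the moment, N m; "finger_gap": opening from 0.0 (shut) to 1.0 (fully open); "finger_force": force on a finger pad.
Only numpy, scipy, OpenCV 4.12 (cv2) and the standard library are available. Lean on these libraries where they do the work, as an engineer would, in place of code of your own. Each camera call takes 0.05 s, during which the arm holds its last target. There are 200 camera calls.

## Working session

There is one attempt and no reset: what is moved stays moved. The work goes in short steps, Python scripts to look and compute and a tool call to move; the robot and the scene stay as the last step left them, time stands still between calls to the robot, and variables do not carry over. Pictures are saved under pics/ and viewed, at most 10 in all, crops included, and the job is handed in when it is done.

Besides the shell and the picture viewer there is one more tool, called as a command line: name --argument value ..., lists and objects as JSON in quotes. arm_command: Moves the arm, as the interface text tells. Its arguments: {"type":"object","properties":{"targets":{"type":"array","items":{"type":"array","items":{"type":"array","items":{"type":"number"}}}},"newtons":{"type":"number"}},"required":["targets"]}

```bash
mkdir -p pics; ls
cat > h.py <<'E'
import numpy as np, cv2
from rig import robot
def grab(n):
    f=robot.grab_frame(n); np.savez(f'/tmp/{n}.npz',**{k:np.array(v) for k,v in f.items()}); return f
def load(n): return dict(np.load(f'/tmp/{n}.npz'))
def cloud(f):
    K=f['camera_matrix'];z=f['range_z'];v,u=np.mgrid[0:z.shape[0],0:z.shape[1]]
    c=np.stack([(u-K[0,2])/K[0,0]*z,(v-K[1,2])/K[1,1]*z,z],-1)
    return (c-f['t'])@f['R']   # R^T (c-t)
def save(f,n,crop=None,s=1):
    im=f['pixels'][...,::-1]
    if crop: a,b,c,d=crop; im=im[b:d,a:c]
    cv2.imwrite('pics/'+n,cv2.resize(im,None,fx=s,fy=s,interpolation=cv2.INTER_CUBIC))
E
python3 - <<'E'
from h import *
a=grab('top');b=grab('scene')
im=np.vstack([a['pixels'],b['pixels']])[...,::-1]
save(a,'top.png',s=1.4);save(b,'scene.png',s=1.4)
print({k:v for k,v in robot.sense().items()})
E
```

```text
pics
{'time': 0.1, 'joints': array([-1.29361281,  0.33278831, -0.06468605,  1.46084679,  0.02157897,
        1.34993539, -0.08849193]), 'joint_vel': array([-0.00013327, -0.00271556, -0.00020426, -0.00191071, -0.00053199,
       -0.00115904, -0.00120485]), 'joint_torque': array([ 1.52142173e-03, -6.26745272e+01,  4.92140511e-02, -3.92428744e+01,
        1.63280085e-02,  7.18872048e-03, -2.43782364e-05]), 'ee_pos': array([0.18447711, 0.59680542, 0.23861321]), 'orientation': array([[-9.55403181e-01,  2.95304332e-01, -3.37022869e-04],
       [ 2.95304521e-01,  9.55402379e-01, -1.23843753e-03],
       [-4.37235156e-05, -1.28273153e-03, -9.99999176e-01]]), 'wrist_force': array([-0.51838298,  0.20058434,  0.01120773]), 'torque': array([-0.00380764,  0.01767521, -0.02733702]), 'finger_force': 0.0, 'finger_gap': 0.9973893212946116}
```

View pics/top.png

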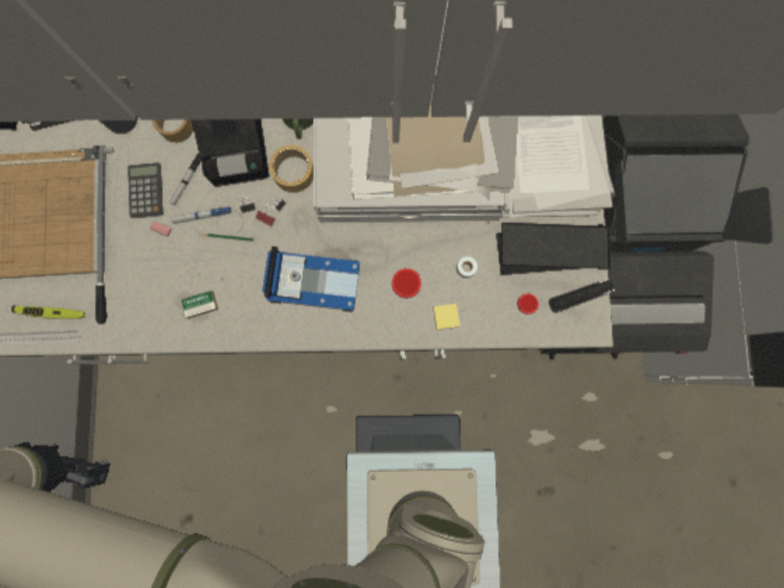

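View pics/scene.png

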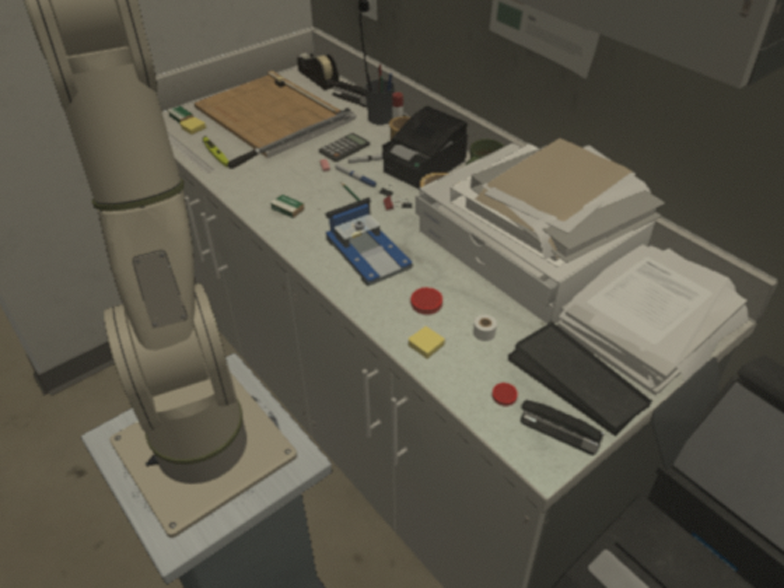

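The top view (shown at 1.4x) has two red discs. The large one is at (406,283), native (290,202). The small one is at (528,303), native (377,216), next to the stapler at (580,296). The red binder clip at (264,217) is not a disc. The punch is at (312,280), its tray opens to the right and the head is at the left. I choose the small disc and will check both sizes and measure the punch.

Run:
```python
from h import *
for n in('top','scene'):
    f=load(n);P=cloud(f);hsv=cv2.cvtColor(f['pixels'],cv2.COLOR_RGB2HSV)
    H,S,V=[hsv[...,i].astype(int) for i in range(3)]
    on=(P[...,2]>-0.02)&(P[...,2]<.12)&(P[...,0]>.3)&(P[...,0]<1)
    for nm,m in(('red',((H<8)|(H>172))&(S>140)),('blue',(H>100)&(H<125)&(S>130)),('yel',(H>20)&(H<32)&(S>90)),('blk',(V<50))):
        m=(m&on).astype(np.uint8);k,l,st,c=cv2.connectedComponentsWithStats(m)
        for i in range(1,k):
            if st[i,4]<60:continue
            p=P[l==i];rc=cv2.minAreaRect((p[:,:2]*1000).astype(np.float32))
            print(n,nm,c[i].round(),st[i,4],'med',np.median(p,0).round(3),'zmax',np.percentile(p[:,2],95).round(3),'rect',np.round(rc[0]),np.round(rc[1]),round(rc[2],1))
t=load('top');save(t,'crop.png',(185,160,460,260),2.9)
print(cloud(t)[150:300:15,330,:].round(3)[:,[0,1,2]])
```

```text
top red [290. 202.] 327 med [0.515 0.024 0.018] zmax 0.022 rect [517.  24.] [60. 62.] 1.1
top red [377. 217.] 155 med [ 0.466 -0.244  0.013] zmax 0.017 rect [ 467. -244.] [41. 42.] 1.3
top blue [220. 210.] 445 med [0.483 0.233 0.019] zmax 0.072 rect [510. 224.] [183. 105.] 75.2
top blue [236. 188.] 265 med [0.559 0.187 0.018] zmax 0.022 rect [559. 188.] [116.  26.] 83.2
top yel [318. 226.] 263 med [ 0.44  -0.062  0.02 ] zmax 0.025 rect [440. -62.] [50. 49.] 7.0
top blk [443. 127.] 322 med [ 0.749 -0.47   0.006] zmax 0.048 rect [ 752. -471.] [ 39. 325.] 82.9
top blk [165. 106.] 1466 med [0.807 0.402 0.088] zmax 0.109 rect [812. 420.] [137. 166.] 11.8
top blk [85. 89.] 111 med [0.877 0.662 0.036] zmax 0.064 rect [880. 659.] [14. 50.] 28.6
top blk [371. 187.] 194 med [ 0.549 -0.218  0.005] zmax 0.032 rect [ 554. -239.] [160.  79.] 60.3
top blk [193. 193.] 89 med [0.539 0.309 0.078] zmax 0.082 rect [534. 310.] [ 10. 102.] 83.8
top blk [ 72. 219.] 104 med [0.467 0.673 0.052] zmax 0.056 rect [473. 675.] [72. 18.] 9.0
top blk [406. 214.] 158 med [ 0.47  -0.325  0.043] zmax 0.048 rect [ 474.
[... 808 characters left out ...]
0.639 -0.331  0.023] zmax 0.027 rect [ 641. -308.] [235.   8.] 86.2
scene blk [406. 282.] 567 med [ 0.544 -0.318  0.016] zmax 0.029 rect [ 549. -310.] [ 46. 242.] 6.0
scene blk [545. 276.] 275 med [ 0.832 -0.531  0.01 ] zmax 0.018 rect [ 836. -527.] [33. 87.] 7.1
scene blk [403. 301.] 305 med [ 0.477 -0.368  0.042] zmax 0.047 rect [ 477. -361.] [ 17. 133.] 18.1
scene blk [406. 314.] 70 med [ 0.479 -0.387  0.006] zmax 0.01 rect [ 480. -379.] [18. 53.] 20.4
[[ 0.655 -0.093  0.102]
 [ 0.635 -0.106  0.002]
 [ 0.587 -0.105 -0.   ]
 [ 0.533 -0.099  0.03 ]
 [ 0.491 -0.102 -0.001]
 [ 0.444 -0.1    0.001]
 [ 0.398 -0.099 -0.003]
 [ 0.368 -0.21  -0.822]
 [ 0.293 -0.207 -0.82 ]
 [ 0.217 -0.206 -0.827]]
```

View pics/crop.png

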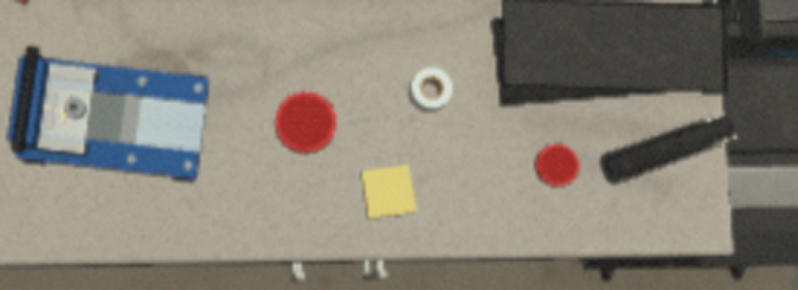

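Both discs are confirmed. The small one is about 44 mm across at (0.467, -0.245) and the big one about 62 mm. The crop shows the small disc at (557,165) with the stapler tip about 25 mm to its right, so I'll close the jaws along world x. First I'll go over the punch and measure it with the wrist camera.

arm_command --targets '[[[0,0,-6.65,0.0255,-0.0365,0,0.0854],[0,0,-6.65,0.0255,-0.0365,0,0.0854],[0,0,-6.65,0.0255,-0.0365,0,0.0854],[0,0,-6.65,0.0255,-0.0365,0,0.0854],[0,0,-6.65,0.0255,-0.0365,0,0.0854],[0,0,-6.65,0.0255,-0.0365,0,0.0854],[0,0,-6.65,0.0255,-0.0365,0,0.0854],[0,0,-6.65,0.0255,-0.0365,0,0.0854],[0,0,-6.65,0.0255,-0.0365,0,0.0854],[0,0,-6.65,0.0255,-0.0365,0,0.0854],[0,0,-6.65,0.0255,-0.0365,0,0.0854],[0,0,-6.65,0.0255,-0.0365,0,0.0854]]]'

```text
time: 1.6
ee_pos: [0.4911, 0.1578, 0.2392]
orientation: [[0.125, 0.992, -0.0], [0.992, -0.125, -0.0], [-0.0, -0.0, -1.0]]
wrist_force: [0.7, 0.3, -0.8]
finger_gap: 1.002
finger_force: 0.0
```

Run:
```python
from h import *
f=grab('wrist');save(f,'w1.png',s=1.4);s=robot.sense();print(s['ee_pos'],s['orientation'].round(3),s['joints'].round(2),s['wrist_force']);print(-f['R'].T@f['t'],f['R'].round(2))
```

```text
[0.4939441  0.15182402 0.23933554] [[ 0.138  0.99   0.001]
 [ 0.99  -0.138 -0.002]
 [-0.002  0.002 -1.   ]] [-0.79  0.08  0.42  1.77 -0.03  1.3  -0.49] [ 0.52907441 -5.93865769  0.1624366 ]
[0.50229452 0.23434516 0.37301531] [[ 0.99 -0.12  0.  ]
 [-0.12 -0.95  0.3 ]
 [-0.04 -0.3  -0.95]]
```

View pics/w1.png

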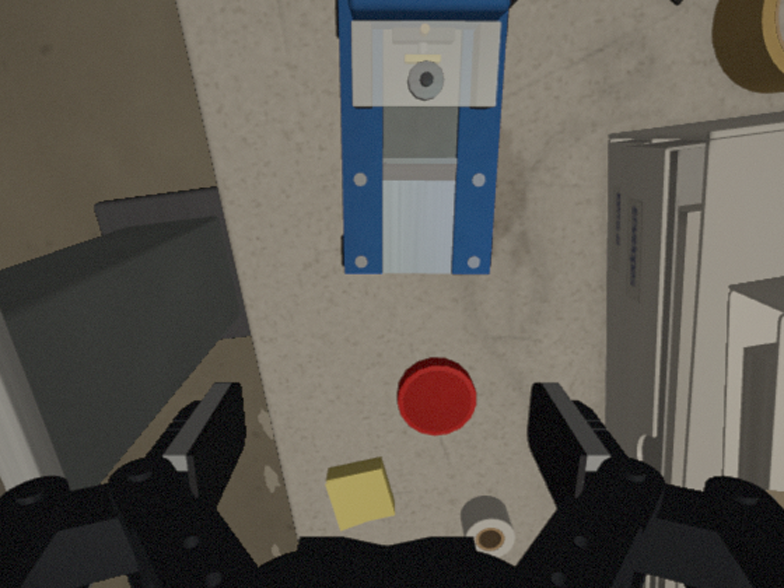

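The wrist view shows the punch straight ahead, with the tray's open end at row 273. The rails' inner edges are at columns 383 and 455, the lip is at about row 160, and the yellow pin strip is visible through the guard at (422,58). The arm was still settling, so I'll take a fresh frame and fit the pose from the rail tops.

```bash
cat >> h.py <<'E'
def ray(f,uv,z):
    K=f['camera_matrix'];R=f['R'];C=-R.T@f['t']
    d=np.column_stack([uv,np.ones(len(uv))])@np.linalg.inv(K).T@R
    return C+d*((z-C[2])/d[:,2])[:,None]
def fitpunch(f):
    hsv=cv2.cvtColor(f['pixels'],cv2.COLOR_RGB2HSV);m=(hsv[...,0]>98)&(hsv[...,0]<125)&(hsv[...,1]>130)
    L=[];Rr=[];E=[]
    P=cloud(f);m&=(abs(P[...,2]-.018)<.008)
    n,l,st,c=cv2.connectedComponentsWithStats(m.astype(np.uint8));l=np.isin(l,[i for i in range(1,n) if st[i,4]>400]);
    for v in range(420):
        u=np.where(l[v])[0]
        if len(u)<20: continue
        g=np.diff(u);k=g.argmax()
        if 40<g[k]<70: L.append((u[k]+.5,v));Rr.append((u[k+1]-.5,v))
    for u in range(560):
        v=np.where(l[:,u])[0]
        if len(v)>60: E.append((u,v.max()+.5))
    L,Rr,E=[ray(f,np.array(q,float),.018)[:,:2] for q in(L,Rr,E)]
    def line(q):
        vx,vy,x,y=cv2.fitLine((q*1000).astype(np.float32),cv2.DIST_HUBER,0,.01,.001).ravel();s=np.sign(vy);return np.array([vx,vy])*s,np.array([x,y])/1000
    dl,pl=line(L);dr,pr=line(Rr);d=dl+dr;d/=np.linalg.norm(d);nrm=np.array([-d[1],d[0]])
    w=(pl-pr)@nrm;off=((pl+pr)/2)@nrm
    e=np.median(E@d)
    o=d*(e+.085)+nrm*off
    print('rows',len(L),'yawL,R',np.degrees(np.arctan2(*dl[::-1])),np.degrees(np.arctan2(*dr[::-1])),'width',w,'end spread',np.std(E@d),'origin',o,'d',d)
    return o,d
E
python3 - <<'E'
from h import *
f=grab('wrist');s=robot.sense();print(s['ee_pos'],s['wrist_force'])
o,d=fitpunch(f);n=np.array([-d[1],d[0]])
def pj(uv,z): 
    p=ray(f,np.array(uv,float),z)[:,:2]-o; return np.c_[p@d,p@n].round(4)*1000
hsv=cv2.cvtColor(f['pixels'],cv2.COLOR_RGB2HSV)
m=(hsv[...,0]>18)&(hsv[...,0]<35)&(hsv[...,1]>40);m[70:]=0;m[:,:270]=0;m[:,340:]=0
v,u=np.where(m);print('pin px',len(u),u.mean(),v.min(),v.max())
print('pin lower edge punch x at z18,24',pj([(u.mean(),v.max()+.5)],.018),pj([(u.mean(),v.max()+.5)],.024))
c=int(u.mean());print([tuple(f['pixels'][k,c]) for k in range(74,135,2)])
print('lip rows',[ (k,pj([(c,k)],.018)[0,0]) for k in (110,113,116,120,128,130)])
b=fitpunch(load('top'))
E
```

```text
[0.49260325 0.15413881 0.23921169] [-0.4388074   0.21801662 -0.27852082]
rows 119 yawL,R 82.35415 82.83093 width 0.052681737 end spread 0.029302994923940874 origin [0.52450004 0.22020408] d [0.12892461 0.9916544 ]
pin px 179 295.2067039106145 9 37
pin lower edge punch x at z18,24 [[58.8 -0.1]] [[57.9  0.2]]
[(np.uint8(97), np.uint8(100), np.uint8(94)), (np.uint8(100), np.uint8(104), np.uint8(97)), (np.uint8(98), np.uint8(100), np.uint8(95)), (np.uint8(100), np.uint8(101), np.uint8(97)), (np.uint8(99), np.uint8(102), np.uint8(97)), (np.uint8(99), np.uint8(102), np.uint8(96)), (np.uint8(101), np.uint8(103), np.uint8(96)), (np.uint8(99), np.uint8(101), np.uint8(97)), (np.uint8(100), np.uint8(102), np.uint8(97)), (np.uint8(101), np.uint8(105), np.uint8(100)), (np.uint8(97), np.uint8(101), np.uint8(92)), (np.uint8(102), np.uint8(103), np.uint8(100)), (np.uint8(102), np.uint8(105), np.uint8(100)), (np.uint8(102), np.uint8(107), np.uint8(100)), (np.uint8(105), np.uint8(108), np.uint8(102)), (np.uint8(101), np.uint8(103), np.uint8(98)), (np.uint8(116), np.uint8(119), np.uint8(116)), (np.uint
[... 655 characters left out ...]
ows [(110, np.float64(-5.5)), (113, np.float64(-8.4)), (116, np.float64(-11.2)), (120, np.float64(-15.0)), (128, np.float64(-22.700000000000003)), (130, np.float64(-24.7))]Traceback (most recent call last):
  File "<stdin>", line 12, in <module>
  File "h.py", line 31, in fitpunch
    L,Rr,E=[ray(f,np.array(q,float),.018)[:,:2] for q in(L,Rr,E)]
            ~~~^^^^^^^^^^^^^^^^^^^^^^^^^^
  File "h.py", line 16, in ray
    d=np.column_stack([uv,np.ones(len(uv))])@np.linalg.inv(K).T@R
      ~~~~~~~~~~~~~~~~~~~~~~~~~~~~~~~~~~~~~~^~~~~~~~~~~~~~~~~~~
ValueError: matmul: Input operand 1 has a mismatch in its core dimension 0, with gufunc signature (n?,k),(k,m?)->(n?,m?) (size 3 is different from 2)
```

```bash
sed -i 's/e=np.median(E@d)/q=E@d;q=q[abs(q-np.percentile(q,20))<.006];e=np.median(q);print("end n,std",len(q),q.std())/; s/E@d),.origin/q),"origin/; s/"origin.,o/"origin",o/' h.py
python3 - <<'E'
from h import *
f=load('wrist');o,d=fitpunch(f);n=np.array([-d[1],d[0]])
g=cv2.cvtColor(f['pixels'],cv2.COLOR_RGB2GRAY).astype(float)[:,284:312].mean(1)
print(g[100:126].round())
for k,z in((105.5,.018),(121.5,.014),(110.5,.018)):
    p=ray(f,np.array([[297.,k]]),z)[0,:2]-o;print(k,p@d,p@n)
E
```

```text
end n,std 52 0.0010525145668983118
rows 119 yawL,R 82.35415 82.83093 width 0.052681737 end spread 0.0010525145668983118 origin [0.52449398 0.22015751] d [0.12892461 0.9916544 ]
[101. 101. 101. 101. 101. 104. 126. 133. 134. 132. 123. 117. 119. 122.
 120. 120. 120. 120. 120. 119. 119. 121. 135. 156. 157. 156.]
105.5 -0.0012901075388252027 -0.002381464423476166
121.5 -0.016685916183308204 -0.0027874193031559662
110.5 -0.005979112861075614 -0.002430257352376355
```

The rails give the punch origin at about (0.524, 0.219) with yaw 82.6°, and the lip agrees within 1.3 mm. Now I'll move to above the small disc.

arm_command --targets '[[[0,0,0,-0.0032,-0.05,-0.015,0.0854],[0,0,0,-0.0032,-0.05,-0.015,0.0854],[0,0,0,-0.0032,-0.05,-0.015,0.0854],[0,0,0,-0.0032,-0.05,-0.015,0.0854],[0,0,0,-0.0032,-0.05,-0.015,0.0854],[0,0,0,-0.0032,-0.05,-0.015,0.0854],[0,0,0,-0.0032,-0.05,-0.015,0.0854],[0,0,0,-0.0032,-0.05,-0.015,0.0854],[0,0,0,0,0,0,0.0854],[0,0,0,0,0,0,0.0854]]]'

```text
time: 2.95
ee_pos: [0.465, -0.24, 0.1191]
orientation: [[0.121, 0.993, -0.001], [0.993, -0.121, 0.001], [0.0, -0.001, -1.0]]
wrist_force: [0.5, 1.1, -0.9]
finger_gap: 1.001
finger_force: 0.0
```

Run:
```python
from h import *
f=grab('wrist');save(f,'w2.png');s=robot.sense();print(s['ee_pos'],s['joints'].round(2),s['wrist_force'])
hsv=cv2.cvtColor(f['pixels'],cv2.COLOR_RGB2HSV);P=cloud(f)
m=((hsv[...,0]<8)|(hsv[...,0]>172))&(hsv[...,1]>140)&(P[...,2]<.03)
n,l,st,c=cv2.connectedComponentsWithStats(m.astype(np.uint8))
for i in range(1,n):
    if st[i,4]>200:
        p=P[(l==i)&(P[...,2]>.0095)];print(st[i],p.min(0),p.max(0),np.median(p,0))
```

```text
[ 0.46541948 -0.2394822   0.11931198] [-0.27  0.26  0.75  1.91 -0.2   1.06  0.45] [-0.22197356  0.519214    0.85496572]
[ 249  183   61   61 2934] [ 0.44681109 -0.26641231  0.00951021] [ 0.49124302 -0.22135149  0.01362769] [ 0.46909391 -0.24297525  0.01138135]
```

View pics/w2.png

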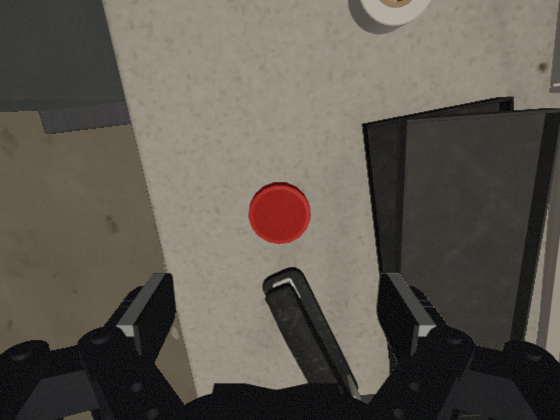

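The disc is at pixel (280,213), centre (0.469, -0.2435) and 45 mm across. The stapler at (285,280) is clear of the pads and the black box is about 74 mm to the right. I'll pre-close to 65 mm and descend.

arm_command --targets '[[[0,0,0,0.0036,-0.004,-0.02,0.065],[0,0,0,0,0,-0.025,0.065],[0,0,0,0,0,-0.025,0.065],[0,0,0,0,0,-0.02,0.065],[0,0,0,0,0,-0.01,0.065],[0,0,0,0,0,-0.005,0.065],[0,0,0,0,0,0,0.065]]]' --newtons 30

```text
time: 3.88
ee_pos: [0.4688, -0.2449, 0.0146]
orientation: [[0.121, 0.993, 0.0], [0.993, -0.121, -0.0], [-0.0, 0.0, -1.0]]
wrist_force: [0.2, -0.3, 0.3]
finger_gap: 0.765
finger_force: 0.0
```

arm_command --targets '[[[0,0,0,0,0,-0.002,0.065],[0,0,0,0,0,0,0.04],[0,0,0,0,0,0,0.04],[0,0,0,0,0,0,0.04],[0,0,0,0,0,0,0.04]]]' --newtons 30

```text
time: 4.5
ee_pos: [0.4688, -0.245, 0.0129]
orientation: [[0.122, 0.993, 0.001], [0.993, -0.122, 0.0], [0.0, 0.001, -1.0]]
wrist_force: [-1.9, 0.8, 5.1]
finger_gap: 0.514
finger_force: 29.7
```

Run:
```python
from h import *
f=grab('wrist');save(f,'w3.png',(120,180,440,420),1.8);s=robot.sense();print(s['ee_pos'],s['finger_gap']*.0854,s['finger_force'],s['wrist_force'])
```

```text
[ 0.46880439 -0.2449482   0.01290614] 0.04410782917095873 29.723601937294006 [-1.52710675  1.11158411  5.04546213]
```

View pics/w3.png

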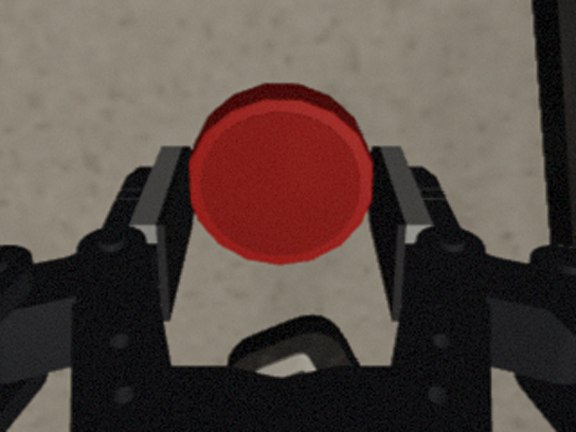

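The disc is held between the pads, centred at (280,180) in the crop. I'll lift it and carry it to above the tray.

arm_command --targets '[[[0,0,0,0,0,0.015,0.04],[0,0,0,0,0,0.035,0.04],[0,0,0,0,0,0.035,0.04],[0,0,0,0.0045,0.037,0.015,0.04],[0,0,0,0.006,0.05,0,0.04],[0,0,0,0.006,0.05,0,0.04],[0,0,0,0.006,0.05,0,0.04],[0,0,0,0.006,0.05,0,0.04],[0,0,0,0.006,0.05,0,0.04],[0,0,0,0.006,0.05,0,0.04],[0,0,0,0.005,0.045,0,0.04],[0,0,0,0.004,0.035,0,0.04]]]'

```text
time: 6.05
ee_pos: [0.5182, 0.1742, 0.1134]
orientation: [[0.12, 0.993, 0.001], [0.993, -0.12, 0.0], [0.001, 0.001, -1.0]]
wrist_force: [0.7, 0.2, -0.1]
finger_gap: 0.516
finger_force: 30.7
```

arm_command --targets '[[[0,0,-0.4,0,0,0,0.04],[0,0,0,0,0,0,0.04],[0,0,0,0,0,0,0.04]]]'

```text
time: 6.42
ee_pos: [0.5182, 0.1708, 0.1127]
orientation: [[0.13, 0.991, 0.0], [0.991, -0.13, -0.0], [-0.0, 0.0, -1.0]]
wrist_force: [0.4, -1.3, -0.2]
finger_gap: 0.513
finger_force: 30.7
```

Run:
```python
from h import *
f=grab('wrist');s=robot.sense();print(s['ee_pos'],s['orientation'].round(3)[:,0],s['finger_gap']*.0854,s['finger_force'],s['wrist_force'])
try: fitpunch(f)
except Exception as e: print(e)
save(f,'w4.png')
```

```text
[0.51822193 0.17093361 0.11266272] [0.13  0.992 0.   ] 0.04369995508905494 30.718461871147156 [-0.46464021 -0.41627045 -0.31647971]
matmul: Input operand 1 has a mismatch in its core dimension 0, with gufunc signature (n?,k),(k,m?)->(n?,m?) (size 3 is different from 2)
```

View pics/w4.png

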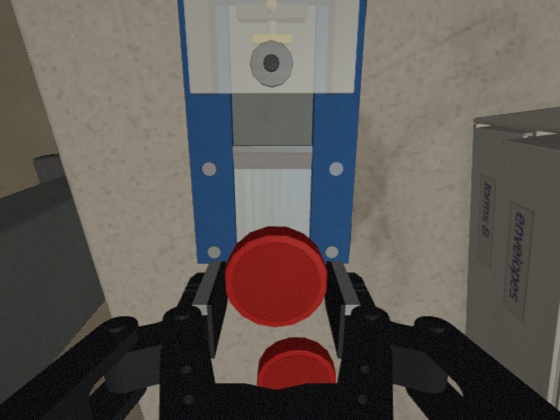

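The disc is held at (276,277), the tray is below it and the lip is at row 147. I'll check the lateral alignment numerically from this frame.

```bash
sed -i 's/40<g\[k\]<70/40<g[k]<100/' h.py
python3 - <<'E'
from h import *
f=load('wrist');K=f['camera_matrix']
hsv=cv2.cvtColor(f['pixels'],cv2.COLOR_RGB2HSV)
o,d=fitpunch(f);n=np.array([-d[1],d[0]])
g=cv2.cvtColor(f['pixels'],cv2.COLOR_RGB2GRAY).astype(float)[:,245:300].mean(1);print(dict(zip(range(140,172),g[140:172].round())))
m=(((hsv[...,0]<8)|(hsv[...,0]>172))&(hsv[...,1]>140)).astype(np.uint8);m[330:]=0
v,u=np.where(m);zt=.112-.0129+.012
P=cloud(f);q=P[(m>0)&(P[...,2]>.105)];print('disc z',np.percentile(q[:,2],[5,50,95]),(q.min(0)+q.max(0))/2,q.max(0)-q.min(0))
c=((q.min(0)+q.max(0))/2)[:2]
print('disc in punch: ',(c-o)@d,(c-o)@n,'tcp',(robot.sense()['ee_pos'][:2]-o)@d,(robot.sense()['ee_pos'][:2]-o)@n)
for k in(145.5,147.5,153.5):
  p=ray(f,np.array([[272.,k]]),.018)[0,:2]-o;print(k,p@d)
y=((hsv[...,0]>18)&(hsv[...,0]<35)&(hsv[...,1]>40));y[60:]=0;y[:20]=0;y[:,:245]=0;y[:,300:]=0
v,u=np.where(y)
if len(v):
  for z in(.018,.022):
    p=ray(f,np.array([[u.mean(),v.max()+.5],[u.mean(),v.min()-.5]]),z)[:,:2]-o;print('pin',v.min(),v.max(),z,p@d)
E
```

```text
end n,std 60 0.0014838861148134747
rows 167 yawL,R 82.1903 82.92661 width 0.052034263 end spread 0.0014838861148134747 origin [0.52472859 0.22169047] d [0.12951453 0.9915775 ]
{140: np.float64(99.0), 141: np.float64(99.0), 142: np.float64(99.0), 143: np.float64(99.0), 144: np.float64(94.0), 145: np.float64(78.0), 146: np.float64(129.0), 147: np.float64(133.0), 148: np.float64(132.0), 149: np.float64(131.0), 150: np.float64(132.0), 151: np.float64(130.0), 152: np.float64(121.0), 153: np.float64(117.0), 154: np.float64(117.0), 155: np.float64(119.0), 156: np.float64(122.0), 157: np.float64(120.0), 158: np.float64(119.0), 159: np.float64(120.0), 160: np.float64(120.0), 161: np.float64(120.0), 162: np.float64(120.0), 163: np.float64(120.0), 164: np.float64(120.0), 165: np.float64(119.0), 166: np.float64(119.0), 167: np.float64(118.0), 168: np.float64(124.0), 169: np.float64(149.0), 170: np.float64(157.0), 171: np.float64(157.0)}
disc z [0.10963876 0.11107217 0.11211496] [0.51609941 0.19797063 0.17582802] [0.08010377 0.09857544 0.14148375]
disc in punch:  -0.024637666131542037 0.005484428991558949 tcp -0.05117207093836697 -0.00012189932560903192
145.5 -0.0029384966370059966
147.5 -0.0042264746944013125
153.5 -0.00811707395963334
pin 34 44 0.018 [0.05682195 0.06276067]
pin 34 44 0.022 [0.05628275 0.06211754]
```

The TCP is on the centre line within 0.2 mm and the disc sits about 47 mm before the lip. Lowering now; I expect contact at TCP z of about 0.027.

arm_command --targets '[[[0,0,0,0,0.001,-0.02,0.04],[0,0,0,0,0,-0.025,0.04],[0,0,0,0,0,-0.02,0.04],[0,0,0,0,0,-0.01,0.04],[0,0,0,0,0,-0.006,0.04],[0,0,0,0,0,-0.003,0.04],[0,0,0,0,0,0,0.04]]]'

```text
time: 7.35
ee_pos: [0.5183, 0.1732, 0.0287]
orientation: [[0.128, 0.992, 0.0], [0.992, -0.128, 0.0], [0.0, 0.0, -1.0]]
wrist_force: [-0.1, 0.5, -0.5]
finger_gap: 0.515
finger_force: 30.7
```

arm_command --targets '[[[0,0,0,0,0,-0.001,0.04],[0,0,0,0,0,0,0.04]]]'

```text
time: 7.6
ee_pos: [0.5182, 0.1732, 0.0275]
orientation: [[0.128, 0.992, 0.0], [0.992, -0.128, 0.0], [0.0, 0.0, -1.0]]
wrist_force: [0.1, 1.2, 0.0]
finger_gap: 0.517
finger_force: 30.7
```

arm_command --targets '[[[0,0,0,0,0,-0.001,0.04],[0,0,0,0,0,0,0.04]]]'

```text
time: 7.85
ee_pos: [0.5182, 0.1732, 0.0269]
orientation: [[0.128, 0.992, 0.0], [0.992, -0.128, 0.0], [0.0, 0.0, -1.0]]
wrist_force: [-2.0, -1.0, 6.5]
finger_gap: 0.515
finger_force: 31.5
```

It touched down at z=0.0269, as expected for the tray floor. I'll release and raise.

arm_command --targets '[[[0,0,0,0,0,0,0.05],[0,0,0,0,0,0,0.06],[0,0,0,0,0,0,0.07],[0,0,0,0,0,0,0.07],[0,0,0,0,0,0.01,0.07],[0,0,0,0,0,0.025,0.07],[0,0,0,0,0,0.03,0.07],[0,0,0,0,0,0,0.07],[0,0,0,0,0,0,0.07]]]'

```text
time: 8.98
ee_pos: [0.5179, 0.1732, 0.0913]
orientation: [[0.128, 0.992, 0.0], [0.992, -0.128, 0.0], [0.0, 0.0, -1.0]]
wrist_force: [-0.1, 0.0, -0.1]
finger_gap: 0.82
finger_force: 0.0
```

Run:
```python
from h import *
f=grab('wrist');save(f,'w5.png');s=robot.sense();print(s['ee_pos'],s['wrist_force'],s['finger_gap'])
hsv=cv2.cvtColor(f['pixels'],cv2.COLOR_RGB2HSV);P=cloud(f)
m=((hsv[...,0]<8)|(hsv[...,0]>172))&(hsv[...,1]>140)
n,l,st,c=cv2.connectedComponentsWithStats(m.astype(np.uint8))
o=np.array([.5243,.219]);d=np.array([.129,.9916]);nn=np.array([-d[1],d[0]])
for i in range(1,n):
    if st[i,4]>300:
        p=P[(l==i)];p=p[p[:,2]>.021];q=np.c_[(p[:,:2]-o)@d,(p[:,:2]-o)@nn];print(st[i],q.min(0),q.max(0),np.percentile(p[:,2],[5,50,95]))
        a,b=np.polyfit(q[:,0],p[:,2],1);print('tilt',a)
```

```text
[0.51766289 0.1730678  0.09091417] [-0.43461656 -0.24753804 -0.01070914] 0.8221455943034136
[ 240  191   74   72 4134] [-0.06755783 -0.02385594] [0.03104543 0.02041758] [0.02415082 0.02538207 0.02646695]
tilt 0.4222028706504325
[ 259  358   78   33 1687] [-0.0375137  -0.01638378] [0.03104543 0.0016549 ] [0.15479174 0.15591969 0.22520136]
tilt 1.0260471934899917
```

View pics/w5.png

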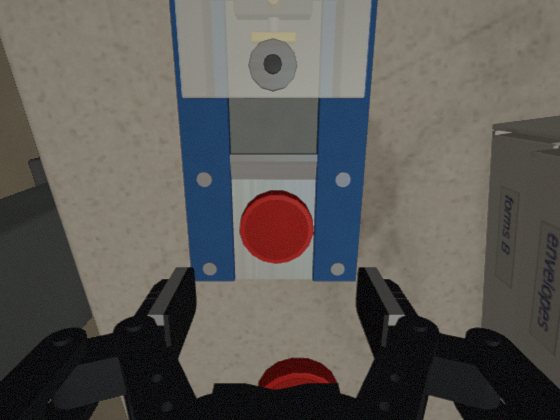

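The disc lies flat in the tray at (277,228), top at about 25 mm and centre about -45 mm. Now I'll go behind it, close the fingers to 12 mm, and measure the fingertip height from the depth image before pushing.

arm_command --targets '[[[0,0,0,-0.0034,-0.026,0,0.04],[0,0,0,-0.0035,-0.027,0,0.012],[0,0,0,0,0,-0.02,0.012],[0,0,0,0,0,-0.02,0.012],[0,0,0,0,0,0,0.012],[0,0,0,0,0,0,0.012]]]'

```text
time: 9.78
ee_pos: [0.5113, 0.1201, 0.0516]
orientation: [[0.128, 0.992, 0.0], [0.992, -0.128, -0.0], [-0.0, 0.0, -1.0]]
wrist_force: [-0.5, 0.3, 0.4]
finger_gap: 0.14
finger_force: 0.0
```

Run:
```python
from h import *
f=grab('wrist');save(f,'w6.png');s=robot.sense();T=s['ee_pos'];print(T,s['wrist_force'],s['finger_gap']*85.4)
P=cloud(f);o=np.array([.5243,.219]);d=np.array([.129,.9916]);nn=np.array([-d[1],d[0]])
a=(P[...,:2]-T[:2])@d;b=(P[...,:2]-T[:2])@nn
m=(abs(a)<.02)&(abs(b)<.03)&(P[...,2]>.03)&(P[...,2]<.1)
v,u=np.where(m);print(len(v),u.min(),u.max(),v.min(),v.max())
print('z',np.percentile(P[m][:,2],[0,1,5,20]),'a',np.percentile(a[m],[1,95,99]),'b',np.percentile(b[m],[1,99]))
```

```text
[0.51150316 0.12018013 0.05187716] [-0.14242765 -0.19547102  0.35029576] 11.841787739371885
9873 168 373 259 400
z [0.04355662 0.04786497 0.05420296 0.07007878] a [-0.00996235  0.01227127  0.01332316] b [-0.0296391   0.02954754]
```

View pics/w6.png

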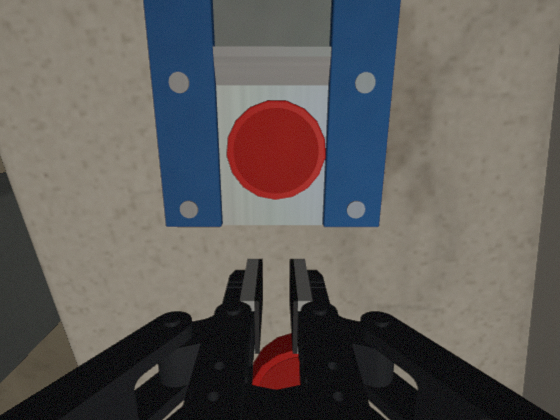

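The tips measure 8.3 mm ahead of the TCP, so TCP z=0.028 puts them at about 19.7 mm, clear of lip and rails and overlapping the disc side. The disc is at (276,150), fingers at (276,260). Lowering and closing up behind it.

arm_command --targets '[[[0,0,0,-0.0007,0,-0.012,0.012],[0,0,0,0,0,-0.012,0.012],[0,0,0,0.001,0.008,0,0.012],[0,0,0,0.001,0.008,0,0.012],[0,0,0,0.0005,0.004,0,0.012],[0,0,0,0.0005,0.004,0,0.012],[0,0,0,0,0,0,0.012]]]'

```text
time: 10.7
ee_pos: [0.5135, 0.1445, 0.0275]
orientation: [[0.128, 0.992, 0.0], [0.992, -0.128, 0.0], [0.0, 0.0, -1.0]]
wrist_force: [0.6, 0.0, -0.1]
finger_gap: 0.144
finger_force: 0.0
```

arm_command --targets '[[[0,0,0,0.0005,0.004,0,0.012],[0,0,0,0.0005,0.004,0,0.012],[0,0,0,0.0005,0.004,0,0.012],[0,0,0,0.0005,0.004,0,0.012]]]'

```text
time: 11.2
ee_pos: [0.5155, 0.1605, 0.0274]
orientation: [[0.128, 0.992, 0.0], [0.992, -0.128, 0.0], [0.0, 0.0, -1.0]]
wrist_force: [0.2, 0.9, 0.9]
finger_gap: 0.138
finger_force: 0.1
```

arm_command --targets '[[[0,0,0,0.0005,0.004,0,0.012],[0,0,0,0.0005,0.004,0,0.012],[0,0,0,0.0005,0.004,0,0.012],[0,0,0,0.0005,0.004,0,0.012]]]'

```text
time: 11.7
ee_pos: [0.5175, 0.1764, 0.0273]
orientation: [[0.128, 0.992, 0.0], [0.992, -0.128, -0.0], [-0.0, 0.0, -1.0]]
wrist_force: [-0.6, 0.0, 1.4]
finger_gap: 0.14
finger_force: 0.2
```

arm_command --targets '[[[0,0,0,0.0005,0.004,0.0007,0.012],[0,0,0,0.0005,0.004,0,0.012],[0,0,0,0.0005,0.004,0,0.012],[0,0,0,0.0005,0.004,0,0.012]]]'

```text
time: 12.2
ee_pos: [0.5195, 0.1925, 0.028]
orientation: [[0.128, 0.992, 0.0], [0.992, -0.128, 0.0], [0.0, 0.0, -1.0]]
wrist_force: [0.1, -0.1, -0.7]
finger_gap: 0.138
finger_force: 0.1
```

arm_command --targets '[[[0,0,0,0.0005,0.004,0,0.012],[0,0,0,0.0005,0.004,0,0.012],[0,0,0,0.0005,0.004,0,0.012],[0,0,0,0.0005,0.004,0,0.012],[0,0,0,0,0,0,0.012]]]'

```text
time: 12.82
ee_pos: [0.5215, 0.2086, 0.028]
orientation: [[0.128, 0.992, 0.0], [0.992, -0.128, 0.0], [0.0, 0.0, -1.0]]
wrist_force: [-0.2, -0.2, -0.2]
finger_gap: 0.143
finger_force: 0.0
```

```bash
cat > chk.py <<'E'
from h import *
f=grab('wrist');s=robot.sense();T=s['ee_pos'];print(T,s['wrist_force'].round(2))
o=np.array([.5243,.219]);d=np.array([.129,.9916]);nn=np.array([-d[1],d[0]])
print('face x',(T[:2]-o)@d+.011,'lat',(T[:2]-o)@nn)
hsv=cv2.cvtColor(f['pixels'],cv2.COLOR_RGB2HSV);P=cloud(f)
m=((hsv[...,0]<8)|(hsv[...,0]>172))&(hsv[...,1]>100)
n,l,st,c=cv2.connectedComponentsWithStats(m.astype(np.uint8))
for i in range(1,n):
    if st[i,4]>300:
        p=P[(l==i)&(P[...,2]>.005)];q=np.c_[(p[:,:2]-o)@d,(p[:,:2]-o)@nn];print(st[i],np.percentile(q,[1,99],0).round(4),np.percentile(p[:,2],[5,50,95]).round(4))
        k=abs(p[:,2]-.024)<.008
        if k.sum()>100: print('plane slope',np.polyfit(q[k,0],p[k,2],1).round(4))
E
python3 chk.py
```

```text
[0.52145736 0.20823711 0.02800103] [-0.69  0.2  -0.03]
face x -3.917884829730475e-05 lat 0.0014303520546224933
[ 221  204  111   59 5229] [[ 0.002  -0.0217]
 [ 0.026   0.021 ]] [0.0257 0.0273 0.029 ]
plane slope [-0.1137  0.0291]
```

The disc is tilted by about 0.11 with its rear still on the lip edge and its front down in the pocket. I'll push on a little.

arm_command --targets '[[[0,0,0,0.0003,0.002,0,0.012],[0,0,0,0.0002,0.002,0,0.012],[0,0,0,0.0003,0.002,0,0.012],[0,0,0,0,0,0,0.012]]]'

```text
time: 13.38
ee_pos: [0.5223, 0.2144, 0.028]
orientation: [[0.128, 0.992, 0.0], [0.992, -0.128, 0.0], [0.0, 0.0, -1.0]]
wrist_force: [0.2, 0.3, -0.1]
finger_gap: 0.139
finger_force: 0.0
```

```bash
python3 chk.py
```

```text
[0.52225383 0.21424008 0.0280163 ] [ 0.68 -0.14  0.39]
face x 0.006016108554301399 lat 0.0014149551434912172
[ 224  220  104   40 3025] [[ 0.0066 -0.0206]
 [ 0.0241  0.0198]] [0.0224 0.0234 0.0244]
plane slope [0.0207 0.023 ]
```

It has dropped flat (top 23.5 mm, slope about 0). Advancing gently in small steps to feel the pin.

arm_command --targets '[[[0,0,0,0.0001,0.001,0,0.012],[0,0,0,0.0001,0.001,0,0.012],[0,0,0,0.0002,0.001,0,0.012],[0,0,0,0.0001,0.001,0,0.012],[0,0,0,0,0,0,0.012]]]'

```text
time: 14.05
ee_pos: [0.5227, 0.2183, 0.028]
orientation: [[0.128, 0.992, 0.0], [0.992, -0.128, 0.0], [0.0, 0.0, -1.0]]
wrist_force: [-0.1, 0.1, 0.3]
finger_gap: 0.145
finger_force: 0.0
```

arm_command --targets '[[[0,0,0,0.0001,0.0005,0,0.012],[0,0,0,0,0.0005,0,0.012],[0,0,0,0,0,0,0.012]]]'

```text
time: 14.42
ee_pos: [0.5228, 0.2192, 0.028]
orientation: [[0.128, 0.992, 0.0], [0.992, -0.128, -0.0], [-0.0, 0.0, -1.0]]
wrist_force: [-0.4, -0.3, 0.9]
finger_gap: 0.14
finger_force: 0.0
```

arm_command --targets '[[[0,0,0,0.0001,0.0005,0,0.012],[0,0,0,0.0001,0.0005,0,0.012],[0,0,0,0,0,0,0.012]]]'

```text
time: 14.8
ee_pos: [0.5231, 0.2202, 0.028]
orientation: [[0.128, 0.992, 0.0], [0.992, -0.128, 0.0], [0.0, 0.0, -1.0]]
wrist_force: [0.1, -0.2, 0.4]
finger_gap: 0.14
finger_force: 0.0
```

arm_command --targets '[[[0,0,0,0.0001,0.0005,0,0.012],[0,0,0,0,0.0005,0,0.012],[0,0,0,0,0,0,0.012]]]'

```text
time: 15.18
ee_pos: [0.5232, 0.2212, 0.028]
orientation: [[0.128, 0.992, 0.0], [0.992, -0.128, 0.0], [0.0, 0.0, -1.0]]
wrist_force: [-0.5, -0.2, -0.7]
finger_gap: 0.142
finger_force: 0.0
```

arm_command --targets '[[[0,0,0,0.0001,0.0005,0,0.012],[0,0,0,0.0001,0.0005,0,0.012]]]'

```text
time: 15.42
ee_pos: [0.5234, 0.2222, 0.028]
orientation: [[0.128, 0.992, 0.0], [0.992, -0.128, -0.0], [0.0, 0.0, -1.0]]
wrist_force: [0.7, -0.3, -0.1]
finger_gap: 0.137
finger_force: 0.1
```

arm_command --targets '[[[0,0,0,0.0001,0.0005,0,0.012],[0,0,0,0,0.0005,0,0.012]]]'

```text
time: 15.68
ee_pos: [0.5235, 0.2232, 0.028]
orientation: [[0.128, 0.992, 0.0], [0.992, -0.128, 0.0], [0.0, 0.0, -1.0]]
wrist_force: [0.4, -0.2, 0.0]
finger_gap: 0.14
finger_force: 0.1
```

arm_command --targets '[[[0,0,0,0.0001,0.0005,0,0.012],[0,0,0,0.0001,0.0005,0,0.012]]]'

```text
time: 15.92
ee_pos: [0.5236, 0.2237, 0.028]
orientation: [[0.129, 0.992, -0.0], [0.992, -0.129, -0.001], [-0.001, -0.0, -1.0]]
wrist_force: [-0.6, -2.8, 0.3]
finger_gap: 0.141
finger_force: 1.2
```

```bash
python3 chk.py
```

```text
[0.52361423 0.22375223 0.02795626] [-0.26 -2.22  1.31]
face x 0.015623851572932348 lat 0.0012930467343301934
[237 244  77  17 772] [[ 0.0135 -0.0159]
 [ 0.0491  0.0149]] [0.0222 0.0233 0.0243]
plane slope [0.063 0.022]
```

The pin contact is felt at TCP y≈0.2237 with about 2.5 N. The stop should come about 4 mm further on, near y≈0.2277.

arm_command --targets '[[[0,0,0,0.0001,0.0005,0,0.012],[0,0,0,0,0.0003,0,0.012]]]'

```text
time: 16.23
ee_pos: [0.5237, 0.2242, 0.0279]
orientation: [[0.129, 0.992, -0.0], [0.992, -0.129, -0.001], [-0.001, -0.0, -1.0]]
wrist_force: [-1.4, -5.1, 0.6]
finger_gap: 0.142
finger_force: 2.3
```

arm_command --targets '[[[0,0,0,0.0001,0.0005,0,0.012],[0,0,0,0.0001,0.0005,0,0.012]]]'

```text
time: 16.48
ee_pos: [0.524, 0.2257, 0.028]
orientation: [[0.129, 0.992, -0.0], [0.992, -0.129, -0.0], [-0.0, -0.0, -1.0]]
wrist_force: [0.3, -4.6, -0.2]
finger_gap: 0.143
finger_force: 2.2
```

arm_command --targets '[[[0,0,0,0.0001,0.0005,0,0.012],[0,0,0,0.0001,0.0005,0,0.012]]]'

```text
time: 16.73
ee_pos: [0.5241, 0.227, 0.028]
orientation: [[0.128, 0.992, 0.0], [0.992, -0.128, 0.0], [0.0, 0.0, -1.0]]
wrist_force: [-0.8, -5.1, 0.8]
finger_gap: 0.139
finger_force: 2.1
```

arm_command --targets '[[[0,0,0,0.0001,0.0005,0,0.012],[0,0,0,0,0,0,0.012]]]'

```text
time: 16.98
ee_pos: [0.5243, 0.2276, 0.028]
orientation: [[0.128, 0.992, 0.0], [0.992, -0.128, 0.0], [0.0, 0.0, -1.0]]
wrist_force: [-0.4, -3.7, 0.2]
finger_gap: 0.144
finger_force: 1.9
```

arm_command --targets '[[[0,0,0,0,0.0003,0,0.012],[0,0,0,0,0,0,0.012]]]'

```text
time: 17.23
ee_pos: [0.5243, 0.2278, 0.028]
orientation: [[0.128, 0.992, 0.0], [0.992, -0.128, 0.0], [0.0, 0.0, -1.0]]
wrist_force: [-1.0, -4.0, -0.1]
finger_gap: 0.142
finger_force: 2.0
```

arm_command --targets '[[[0,0,0,0,0.0003,0,0.012],[0,0,0,0,0,0,0.012]]]'

```text
time: 17.48
ee_pos: [0.5243, 0.228, 0.0281]
orientation: [[0.128, 0.992, 0.0], [0.992, -0.128, -0.0], [-0.0, 0.0, -1.0]]
wrist_force: [-0.9, -4.0, 0.3]
finger_gap: 0.145
finger_force: 2.1
```

arm_command --targets '[[[0,0,0,0,0.0003,0,0.012],[0,0,0,0,0,0,0.012]]]'

```text
time: 17.73
ee_pos: [0.5243, 0.2281, 0.028]
orientation: [[0.129, 0.992, -0.0], [0.992, -0.129, -0.0], [-0.0, 0.0, -1.0]]
wrist_force: [-1.3, -5.3, 0.1]
finger_gap: 0.14
finger_force: 2.5
```

arm_command --targets '[[[0,0,0,0,0.0002,0,0.012],[0,0,0,0,0,0,0.012]]]'

```text
time: 17.98
ee_pos: [0.5243, 0.2281, 0.028]
orientation: [[0.129, 0.992, -0.0], [0.992, -0.129, -0.0], [-0.0, 0.0, -1.0]]
wrist_force: [-0.6, -5.7, 0.2]
finger_gap: 0.143
finger_force: 2.7
```

arm_command --targets '[[[0,0,0,0,0.0003,0,0.012],[0,0,0,0,0,0,0.012]]]'

```text
time: 18.23
ee_pos: [0.5242, 0.2282, 0.028]
orientation: [[0.129, 0.992, -0.0], [0.992, -0.129, -0.001], [-0.001, -0.0, -1.0]]
wrist_force: [-0.8, -6.7, 0.6]
finger_gap: 0.143
finger_force: 3.0
```

The position has stalled at y=0.228 while the force rises (4 → 6.7 N) after about 4 mm of pin travel, so this is the hard stop. Backing off straight behind, then up.

arm_command --targets '[[[0,0,0,-0.0003,-0.002,0,0.012],[0,0,0,-0.0006,-0.005,0,0.012],[0,0,0,-0.0013,-0.01,0,0.012],[0,0,0,-0.0026,-0.02,0.005,0.012],[0,0,0,-0.004,-0.03,0.02,0.012],[0,0,0,-0.004,-0.03,0.03,0.012],[0,0,0,0,0,0.03,0.012],[0,0,0,0,0,0.03,0.012],[0,0,0,0,0,0,0.012],[0,0,0,0,0,0,0.012]]]'

```text
time: 19.48
ee_pos: [0.5111, 0.131, 0.1427]
orientation: [[0.129, 0.992, -0.0], [0.992, -0.129, 0.0], [0.0, -0.0, -1.0]]
wrist_force: [1.0, 0.2, 0.0]
finger_gap: 0.14
finger_force: 0.0
```

```bash
python3 chk.py
python3 - <<'E'
from h import *
save(load('wrist'),'w7.png',(140,0,420,250),2.2)
E
```

```text
[0.51088107 0.13114152 0.14231039] [-0.02 -0.04  0.35]
face x -0.07785150652454122 lat 0.0019724694756311774
[ 244   23   66   31 1456] [[ 0.0186 -0.0205]
 [ 0.0348  0.0193]] [0.0216 0.0234 0.0247]
plane slope [0.0664 0.0215]
[ 260  278   33   72 1729] [[-0.2226 -0.013 ]
 [-0.0897  0.0116]] [0.0103 0.0166 0.1489]
plane slope [-0.0003  0.0168]
```

View pics/w7.png

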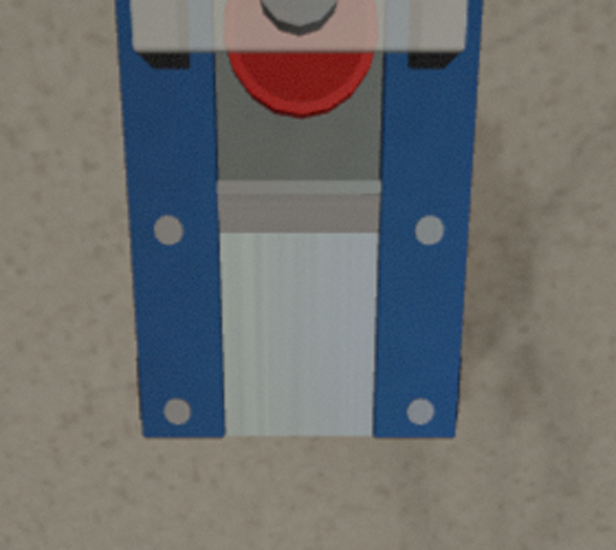

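The disc lies flat and centred in the pocket under the guard at (300,60), rear edge at about +19 mm. That matches the contact point plus the 4 mm of pin travel. Handing in.

```bash
python3 -c "
from rig import robot
print(robot.finish_job())"
```

```text
the job is handed in; nothing more can be done
None
```

I laid the small red disc in the tray and let go, pushed it over the lip until it dropped flat into the pocket, then pushed the home pin in until it stopped at about 4 mm of travel (peak reading about 7 N). I handed the job in with the arm clear at about 19.5 s; no verdict came back.

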